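Load and clamp a specimen rod in the expansion apparatus

ROBOT

A 6-joint arm with a two-finger parallel gripper is mounted at the origin on a cart in front of the work surface, level with it; the furniture and walls round the work are solid. World frame = base frame: x ahead of the robot, y to its left, z up, the work surface at z = 0. Lengths are in m, angles in rad, forces in N, time in s.
With the tool pointing down it reaches from about 0.325 to 0.85 m from the base axis. Payload 4.4 kg.
Tool frame: the origin (TCP) lies between the finger pads; the fingertips stand 22 mm ahead of it and the grasp point (between the pads) lies 3 mm ahead of it (bot.nose_length is the z of the fingertips in the tool frame, in m); z points along the fingers, y is the direction in which the jaws open and shut (so a half turn about z gives the same grasp; the last joint's range is limited). The gripper opens to 94 mm and grips with 3 to 60 N. Pads are 16 mm wide; open, the fingers measure 119 mm over their backs; the gripper's body (75 mm by 177 mm) begins 78 mm behind the grasp point.
Start: joints at [0.96, 0.207, 1.542, -0, 1.393, -0.15], TCP at [0.256, 0.515, 0.227] pointing down, gripper open.
Joint ranges: [-2.73, 2.73], [-0.86, 2.22], [0.23, 2.46], [-1.11, 4.25], [0.08, 2.63], [-2.82, 2.82]. Speed limits (rad/s): [2.79, 2.79, 3.14, 3.14, 3.14, 3.14].

INTERFACE

Orientations are given as a rotation vector (axis times angle).
In Python, from workcell import bot, get_image, recognise, spot_point gives the robot as it stands. The module is installed in compiled form; this text tells all that it offers.
- The arm moves only by the tool send_rows, never from a script. Its arguments are lists of equal length, an entry for each row: "travel": the shift along the tool's x, y, z in m, a list of three; "dr": the turn, a rotation vector about the tool's x, y, z in degrees, a list of three; "hand": the finger opening in m, from 0 to 0.094. A call has 1 to 12 rows; each row shifts and turns the pose as measured when the row begins, along the tool's axes as they then stand; what a row does not reach is not made up. A row lasts 1/8 s, in which the tool goes at most 62.5 mm and 10.7 degrees, less where a joint would pass 70% of its speed; a pose out of reach is approached as far as the arm can. A call is refused whole if a number of a shift passes 0.0625 or a number of a turn 10.7, either way. A call with a gripper value outside its range is refused whole. The fingers move at their own pace and stop on an object; "newtons" is the grip in N (left out, the last holds). Time passes only in rows, so rows that do not move let the fingers close. It gives the time, the measured TCP pose, the force and the opening at its end, in the units of the state.
- bot.get_state(): the state, without advancing time (a new reading comes with each control period).
- get_image(name): name is "side" or "top"; returns a dict with "image" (400x640x3 uint8, blue, green, red), "z_map" (400x640 float32, m along the optical axis (not along the pixel's ray), 0 where there is no reading), "fx", "fy", "cx", "cy" (pixels), "extrinsics" (4x4, takes a point from world to camera coordinates). Camera axes: x right, y up, looking along -z (the intrinsics and any distortion apply to the point x, -y, -z); pixel columns grow to the right and rows downward; lengths in m; the calibration is good to about 2 mm. A picture is of the moment at which its call begins.
- bot.finish_job(): hands the job in, once; it reports no verdict.
Trained networks look in the newest picture that a camera, given by its name, has taken for a name from the list of things; names that differ only in an ending like _2 or _b are one class to them, and where a whole thing is asked for, a point or a joint stands for the part that bears it (a point fixed in the world has none). Each returns a list of dicts, best first, with "confidence" (0 to 1); they miss things now and then, are a little off and sometimes report something else, mostly with a low value. They report only what shows in the picture. A call takes as long as a camera call.
- recognise(camera, name): "uv" ([column, row] in pixels, amid what is visible of it).
- spot_point(camera, name): "uv" ([column, row] in pixels: a listed point, or the origin of a listed thing).
The state is a dict: "time": time; "q": joint angles; "qd": joint speeds; "tau": joint torques, N m; "tool_pos": TCP position; "tcp_rot": TCP orientation; "ft_force": force on the tool from outside, world axes, zero at the start; "moment": the same for the moment, N m; "finger_gap": opening from 0.0 (shut) to 1.0 (fully open).
Only numpy, scipy, OpenCV 4.12 (cv2) and the standard library are available. Lean on these libraries where they do the work, as an engineer would, in place of code of your own. Each camera call takes 0.05 s, during which the arm holds its last target.

TASK

Load the thicker of the two brass rods into the expansion apparatus: lay it in the open groove in front of the clamp bridge and let go of it, leaving the thinner rod where it lies. Then push it by its tail end along the groove and under the bridge until its nose is fully home on the stop inside the closed head, gently, so that the stop is not driven back. Finally flip the clamp lever over to its other side with a fingertip, so that the rod is held home.

Things in the scene. Friction and masses are not known exactly. Their poses are not given: they have to be found in the camera images.
- apparatus: fixed grey apparatus on a base plate 90 x 370 x 12 mm whose long side is the y axis (plate from y = -190 to +180 mm). Origin: on the table, under the groove's line (x = 0). Two steel V-blocks, 40 mm wide, tops 42 mm above the table, carry the rod along y: one from y = -165 to -110 mm, one from y = -30 to +88 mm. The rod is pushed towards +y.
- groove_gap (a point): point on the axis of a thick rod lying in the groove (46 mm above the table), at y = -70 mm of the apparatus, midway between the two V-blocks: the 80 mm gap there is open down to the base plate (12 mm above the table), for the fingers
- bridge_mid (a point): point on the rod axis under the clamp bridge, 46 mm above the table, y = +50 mm of the apparatus. The bridge runs from y = +25 to +75 mm: beam 80 mm wide (x), underside 68 mm and top 84 mm above the table, posts with inner faces at x = +-28 mm. A rubber foot 18 mm across hangs from it, its underside 62 mm above the table when open.
- head_mouth (a point): middle of the 36 mm wide mouth of the closed grey head (60 mm wide in x, 74 mm high, y = +92 to +152 mm of the apparatus); the stop sits inside. Its depth is reset each time and not told: the rod's nose comes home 3 to 23 mm beyond this point (towards +y), to be found by touch. Sliding the rod along the groove takes about 1 to 5 N.
- lever (a joint): over-centre lever on the bridge, rad; pivot at x = 0, y = +50 mm of the apparatus, 100 mm above the table, turns about its x axis. 0: open, leaning 37 degrees (0.65 rad) from upright towards +y; 1.3: closed, leaning as far towards -y. A spring drives it away from upright (0.65) to the side it is on; starting it takes about 4 N at the knob. Closed, it lowers the foot, which holds the thick rod with about 10 N.
- lever_knob (a point): centre of the black ball, 22 mm across, at the lever's end, 72 mm from the pivot; the arm is a steel bar 10 mm thick
- contact_pin (a joint): thin sprung pin (6 mm across, under 1 N) standing out of the face of the stop, m pressed in: 0 = nothing there, 0.004 = flush, rod fully home on the stop's face
- stop_pad (a joint): the stop's overload slide, m: 0 = in place; it is sprung and yields only when the rod is pressed on it with more than about 33 N
- thick_rod_center (a point): centre of the thicker brass rod, 20 mm across, 180 mm long, 0.17 to 0.35 kg, both ends alike; its axis is the point's y axis. At the start it lies in one of the two pairs of V-notches of the wooden rest, axis 40 mm above the table, tops of the notched blocks at 36 mm.
- thin_rod_center (a point): centre of the thinner brass rod, 12 mm across, 180 mm long, lying in the other notches of the rest; its axis is the point's y axis, 34 mm above the table
- rod_rest: fixed wooden rest; plate 130 x 150 x 6 mm, origin under its centre. Notched blocks, 40 mm wide (x) and 16 mm long (y), stand at x = +-42, y = +-60 mm; between them (104 mm) the rods are free for the fingers. The rods lie along its y axis at x = -42 and +42 mm, either way round.

How it is judged:
By the outcome, as a careful person would: the job done as asked, in the order asked, and still so for the second after the job is handed in, with the robot touching nothing.
It also fails if it takes over 67 s, if anything falls off the work surface, if the arm or the gripper's body presses on something with over 40 N, if the wrist force passes 120 N, or if a joint passes its speed limit or range.

## Working session

There is one attempt and no reset: what is moved stays moved. The work goes in short steps, Python scripts to look and compute and a tool call to move; the robot and the scene stay as the last step left them, time stands still between calls to the robot, and variables do not carry over. Pictures are saved under pics/ and viewed, and the job is handed in when it is done.

Besides the shell and the picture viewer there is one more tool, called after "Call:" as a command line: name --argument value ..., lists and objects as JSON in quotes. send_rows: Moves the arm, as the interface text tells. Its arguments: {"type":"object","properties":{"travel":{"type":"array","items":{"type":"array","items":{"type":"number"}}},"dr":{"type":"array","items":{"type":"array","items":{"type":"number"}}},"hand":{"type":"array","items":{"type":"number"}},"newtons":{"type":"number"}},"required":["travel","dr","hand"]}

```bash
ls; mkdir -p pics; python3 - <<'E'
from workcell import bot,get_image,recognise,spot_point
import cv2,pickle
s=bot.get_state();print({k:s[k] for k in ('time','q','tool_pos','tcp_rot','ft_force','finger_gap')},bot.nose_length)
for c in('side','top'):
    d=get_image(c);cv2.imwrite(f'pics/{c}0.png',d['image']);pickle.dump(d,open(f'{c}0.pkl','wb'))
    print(c,d['fx'],d['fy'],d['cx'],d['cy'],d['extrinsics'].round(3).tolist(),d.keys())
    for n in('apparatus','rod_rest','groove_gap','bridge_mid','head_mouth','lever_knob','thick_rod_center','thin_rod_center'):
        print(n,[(x['uv'],round(x['confidence'],2)) for x in spot_point(c,n)[:3]])
E
```

```text
pics
{'time': 0.0, 'q': array([ 9.59496388e-01,  2.07433252e-01,  1.54292879e+00, -5.64146065e-06,
        1.39347416e+00, -1.50516642e-01]), 'tool_pos': array([0.25526209, 0.51440376, 0.22629516]), 'tcp_rot': array([-0.71721925, -3.05777414,  0.00327395]), 'ft_force': array([-0.18683132, -0.19426201,  0.33388252]), 'finger_gap': 1.0000449597212426} 0.022
side 410.51954992580687 410.51954992580687 313.8039619714839 194.1874921799221 [[-0.963, -0.27, -0.003, 0.497], [0.168, -0.61, 0.775, -0.205], [-0.211, 0.745, 0.632, -0.837], [0.0, 0.0, 0.0, 1.0]] dict_keys(['image', 'z_map', 'fx', 'fy', 'cx', 'cy', 'extrinsics'])
apparatus [([268.9, 261.2], 0.91)]
rod_rest [([359.1, 175.1], 0.77)]
groove_gap [([267.0, 226.5], 0.62)]
bridge_mid [([259.7, 264.4], 0.73)]
head_mouth [([359.1, 171.5], 0.68), ([260.4, 280.9], 0.57)]
lever_knob [([253.9, 240.6], 0.44)]
thick_rod_center [([374.0, 167.3], 0.9)]
thin_rod_center [([348.6, 161.3], 0.74)]
top 432.4315063177561 432.4315063177561 313.741122082065 191.99476318818014 [[-0.002, -1.0, -0.003, -0.035], [0.987, -0.002, 0.162, -0.545], [-0.162, -0.002, 0.987, -1.044], [0.0, 0.0, 0.0, 1.0]] dict_keys(['image', 'z_map', 'fx', 'fy', 'cx', 'cy', 'extrinsics'])
apparatus [([270.5, 171.0], 0.73)]
rod_rest [([413.2, 221.9], 0.97)]
groove_gap [([224.2, 168.4], 0.45)]
bridge_mid [([247.6, 170.5], 0.81)]
head_mouth [([236.8, 177.8], 0.6)]
lever_knob [([225.9, 168.5], 0.64)]
thick_rod_center [([415.0, 239.3], 0.67)]
thin_rod_center [([421.2, 205.0], 0.54)]
```

View pics/side0.png

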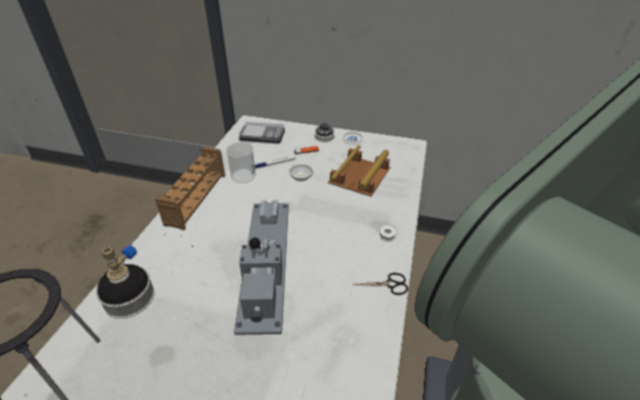

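View pics/top0.png

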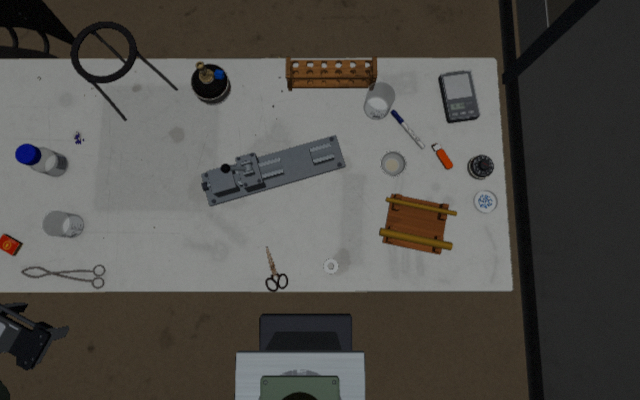

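Top view: the apparatus runs from its head at about (207,185) to its tail at about (342,155), with the knob at (226,168). The rest is at about (415,222), with the thick rod along its lower edge, (380,232) to (452,245). Next I'll get metric poses.

```bash
cat > h.py <<'E'
import numpy as np,pickle,cv2
def cloud(d):
    z=d['z_map'];v,u=np.mgrid[0:400,0:640]
    X=(u-d['cx'])/d['fx']*z;Y=(v-d['cy'])/d['fy']*z
    P=np.stack([X,-Y,-z],-1).reshape(-1,3)
    E=d['extrinsics'];W=(P-E[:3,3])@E[:3,:3]
    W=W.reshape(400,640,3);W[z==0]=np.nan
    return W
def ray(d,uv,h):
    E=d['extrinsics'];R=E[:3,:3];c=-R.T@E[:3,3]
    r=R.T@np.array([(uv[0]-d['cx'])/d['fx'],-(uv[1]-d['cy'])/d['fy'],-1])
    return c+r*(h-c[2])/r[2]
def proj(d,p):
    E=d['extrinsics'];q=E[:3,:3]@np.asarray(p)+E[:3,3]
    return np.array([d['cx']+d['fx']*q[0]/-q[2],d['cy']+d['fy']*q[1]/q[2]])
E
python3 - <<'E'
from h import *
for c in('top','side'):
    d=pickle.load(open(c+'0.pkl','rb'));W=cloud(d)
    tab=W[(abs(W[...,2])<.006)];print(c,'table z',np.nanmedian(tab[:,2]))
    b={'top':((195,135,350,210),(375,185,462,258)),'side':((228,195,295,335),(325,140,395,198))}[c]
    for nm,(a0,b0,a1,b1) in zip(('app','rest'),b):
        S=W[b0:b1,a0:a1].reshape(-1,3);S=S[np.isfinite(S[:,0])]
        lo=.008 if nm=='app' else .004
        m=S[(S[:,2]>lo)&(S[:,2]<.16)]
        pl=S[(S[:,2]>lo)&(S[:,2]<.018)]
        r=cv2.minAreaRect(m[:,:2].astype(np.float32)*1000);print(c,nm,len(m),r, 'z95',np.percentile(m[:,2],[5,50,95]))
        if nm=='rest':
            r=S[S[:,2]>.039];print('rodpts',len(r))
            for t in (S[S[:,2]>.044],):
                if len(t)>5:
                    print('thick top',t.mean(0),cv2.fitLine(t[:,:2].astype(np.float32),cv2.DIST_L2,0,.01,.01).ravel(),len(t),t.min(0),t.max(0))
for uv,h,n in (((270.5,171),0,'app'),((413.2,221.9),0,'rest'),((247.6,170.5),.046,'bridge'),((224.2,168.4),.046,'gap'),((225.9,168.5),.158,'knob'),((415,239.3),.04,'thick'),((421.2,205),.034,'thin')):
    print(n,ray(pickle.load(open('top0.pkl','rb')),uv,h))
E
```

```text
top table z -0.0011713997966825945
top app 4657 ((611.2027587890625, 70.68011474609375), (90.79072570800781, 369.28570556640625), 16.501508712768555) z95 [0.00911482 0.01760452 0.08792323]
top rest 2712 ((473.9942932128906, -305.7063903808594), (214.5404510498047, 184.12562561035156), 89.02900695800781) z95 [0.00435358 0.00903706 0.04914184]
rodpts 733
thick top [ 0.42905727 -0.28743169  0.04783726] [ 0.20984967  0.9777337   0.42905727 -0.2874317 ] 492 [ 0.40178959 -0.37492275  0.04400655] [ 0.51365736 -0.19923885  0.05517998]
side table z -0.0011205234486345076
side app 5435 ((608.107666015625, 72.38981628417969), (89.96084594726562, 371.3325500488281), 16.479433059692383) z95 [0.00955617 0.03824566 0.08559028]
side rest 1569 ((478.10595703125, -332.46856689453125), (177.53233337402344, 286.539306640625), 16.61884880065918) z95 [0.00428238 0.01941776 0.04775449]
rodpts 325
thick top [ 0.42627596 -0.27854568  0.0470493 ] [ 0.20488665  0.9787857   0.42627597 -0.27854568] 230 [ 0.40177066 -0.37265406  0.04405643] [ 0.44894783 -0.19425087  0.05131025]
app [0.60846998 0.07786491 0.        ]
rest [ 0.47295978 -0.29366229  0.        ]
bridge [0.60000418 0.13112468 0.046     ]
gap [0.60558765 0.19063657 0.046     ]
knob [0.58051684 0.16276564 0.158     ]
thick [ 0.42595159 -0.28732541  0.04      ]
thin [ 0.51250432 -0.30779043  0.034     ]
```

```bash
python3 - <<'E'
import cv2
a=cv2.imread('pics/top0.png')
cv2.imwrite('pics/c1.png',cv2.resize(a[130:215,195:350],None,fx=5,fy=5,interpolation=cv2.INTER_CUBIC))
cv2.imwrite('pics/c2.png',cv2.resize(a[180:265,365:470],None,fx=6,fy=6,interpolation=cv2.INTER_CUBIC))
E
```

```text
(no output)
```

View pics/c1.png

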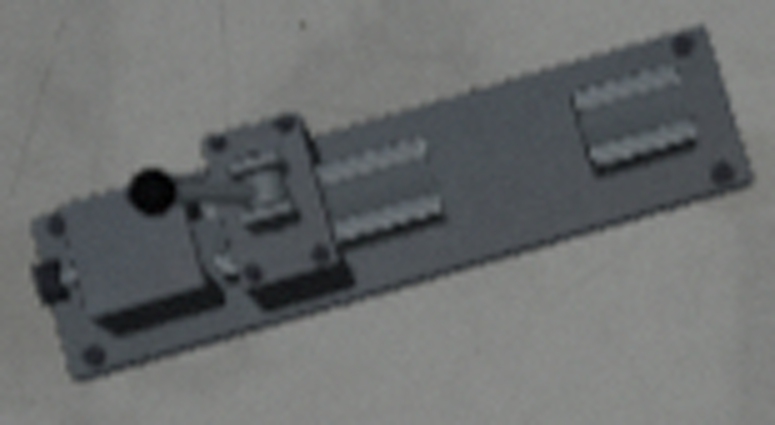

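View pics/c2.png

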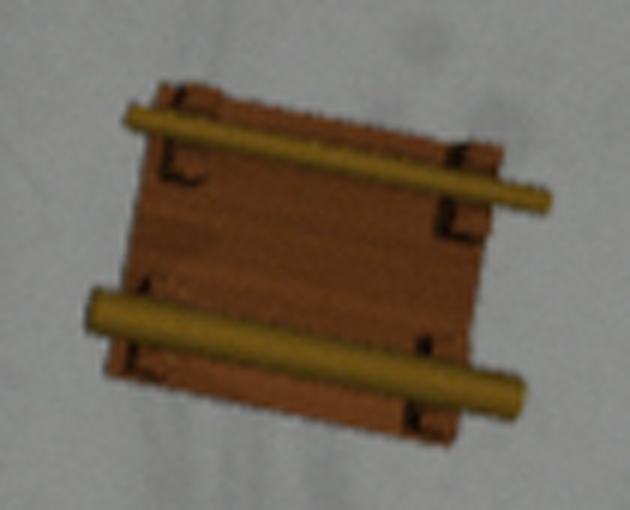

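```bash
cat >> h.py <<'E'
from scipy.spatial.transform import Rotation as Ro
APO=np.array([.6083,.0763]);APY=np.radians(16.5)
def app(x,y,z):
    c,s=np.cos(APY),np.sin(APY);return np.array([APO[0]+c*x-s*y,APO[1]+s*x+c*y,z])
def toapp(p):
    c,s=np.cos(APY),np.sin(APY);d=np.asarray(p)[:2]-APO;return np.array([c*d[0]+s*d[1],-s*d[0]+c*d[1],p[2]])
def plan(s,pos,yaw):
    """tool down, tool y along world direction yaw (mod pi). prints total turn, and total shift in tool axes after the turn"""
    R=Ro.from_rotvec(s['tcp_rot'])
    for k in (0,np.pi):
        y=np.array([np.cos(yaw+k),np.sin(yaw+k),0]);z=np.array([0,0,-1.]);x=np.cross(y,z)
        T=Ro.from_matrix(np.stack([x,y,z],1))
        dr=np.degrees((R.inv()*T).as_rotvec())
        print('turn',dr.round(2),'shift mm',(T.inv().apply(np.asarray(pos)-s['tool_pos'])*1000).round(1))
E
python3 - <<'E'
from h import *
from workcell import bot
s=bot.get_state()
for c in('top','side'):
    d=pickle.load(open(c+'0.pkl','rb'));W=cloud(d);im=d['image'].astype(int)
    b={'top':(375,215,462,258),'side':(355,140,398,198)}[c]
    m=np.zeros((400,640),bool);m[b[1]:b[3],b[0]:b[2]]=1
    m&=(W[...,2]>.038)&(W[...,2]<.06)
    P=W[m];l=cv2.fitLine(P[:,:2].astype(np.float32),cv2.DIST_HUBER,0,.001,.001).ravel()
    r=cv2.minAreaRect(P[:,:2].astype(np.float32)*1000)
    t=(P[:,:2]-l[2:])@l[:2];print(c,len(P),l,np.degrees(np.arctan2(l[0],l[1])),l[2:]+l[:2]*(t.min()+t.max())/2,t.max()-t.min(),r)
plan(s,[.4262,-.286,.15],np.radians(-12))
print(Ro.from_rotvec(s['tcp_rot']).as_matrix().round(3),s['q'])
E
```

```text
top 597 [ 0.20030507  0.9797336   0.42875805 -0.2871372 ] 11.554799 [ 0.42891221 -0.28638321] 0.1798562963127886 ((429.224365234375, -286.323974609375), (85.29261779785156, 170.36964416503906), 10.619444847106934)
side 322 [ 0.1849756   0.9827431   0.42182466 -0.2914769 ] 10.659709 [ 0.42309793 -0.28471224] 0.18420688876668628 ((462.6827087402344, -292.9383544921875), (184.27951049804688, 95.86592102050781), 78.3251953125)
turn [ 0.  -0.  75.6] shift mm [-748.1  333.3   77.5]
turn [   0.     0.  -104.4] shift mm [ 748.1 -333.3   77.5]
[[-0.896  0.445  0.   ]
 [ 0.445  0.896  0.   ]
 [ 0.     0.    -1.   ]] [ 9.59459296e-01  2.06571245e-01  1.54151226e+00  5.46927165e-06
  1.39348871e+00 -1.50484750e-01]
```

Call:
send_rows --travel '[[-0.058,0.004,0],[-0.058,0.004,0],[-0.058,0.004,0],[-0.058,0.004,0],[-0.058,0.004,0],[-0.058,0.004,0],[-0.058,0.004,0],[-0.058,0.004,0],[-0.058,0.004,0],[-0.058,0.004,0]]' --dr '[[0,0,6],[0,0,6],[0,0,6],[0,0,6],[0,0,6],[0,0,6],[0,0,6],[0,0,6],[0,0,6],[0,0,6]]' --hand '[0.07,0.07,0.07,0.07,0.07,0.07,0.07,0.07,0.07,0.07]'

```text
time: 2.15
tool_pos: [0.6217, 0.0821, 0.2271]
tcp_rot: [-2.178, -2.264, -0.008]
ft_force: [-0.1, 0.1, 0.4]
finger_gap: 0.747
```

```bash
cat > p.py <<'E'
import sys
from h import *
from workcell import bot
s=bot.get_state();a=list(map(float,sys.argv[1:]))
print(s['time'],s['tool_pos'].round(4),'app',(toapp(s['tool_pos'])*1000).round(1),s['ft_force'].round(2),s['finger_gap'],s['q'].round(2))
plan(s,a[:3],np.radians(a[3]))
E
python3 p.py .4262 -.2855 .12 -11.5
```

```text
2.15 [0.6217 0.0821 0.2271] app [ 14.5   1.7 227.1] [-0.14  0.07  0.39] 0.7473584667836078 [-0.01  0.31  1.41  0.    1.42 -0.05]
turn [ 0.19 -0.24 13.71] shift mm [-399.2 -118.3  107.1]
turn [   0.35    0.28 -166.29] shift mm [399.2 118.3 107.1]
```

Call:
send_rows --travel '[[0,0,0],[0,0,0],[-0.05,-0.0148,0.0],[-0.05,-0.0148,0.0],[-0.05,-0.0148,0.01],[-0.05,-0.0148,0.015],[-0.05,-0.0148,0.015],[-0.05,-0.0148,0.02],[-0.05,-0.0148,0.02],[-0.049,-0.0147,0.02]]' --dr '[[0.1,-0.1,7],[0.1,-0.1,6.8],[0,0,0],[0,0,0],[0,0,0],[0,0,0],[0,0,0],[0,0,0],[0,0,0],[0,0,0]]' --hand '[0.06,0.06,0.06,0.06,0.06,0.06,0.06,0.06,0.06,0.06]'

```text
time: 3.4
tool_pos: [0.4203, -0.2982, 0.1276]
tcp_rot: [2.437, 1.965, 0.007]
ft_force: [0.3, -0.3, 1.2]
finger_gap: 0.639
```

```bash
python3 p.py .4262 -.2855 .043 -11.5; python3 - <<'E'
from h import *
from workcell import get_image
d=get_image('top');cv2.imwrite('pics/t2.png',cv2.resize(d['image'][160:285,350:500],None,fx=5,fy=4.8))
pickle.dump(d,open('t2.pkl','wb'))
E
```

```text
3.4 [ 0.4203 -0.2982  0.1276] app [-286.6 -305.7  127.6] [ 0.28 -0.27  1.18] 0.6389830905233743 [-0.79  0.18  1.79  0.    1.16 -0.58]
turn [ 0.67  0.19 -0.73] shift mm [13.6  3.2 84.6]
turn [  0.3   -1.04 179.27] shift mm [-13.6  -3.2  84.6]
```

View pics/t2.png

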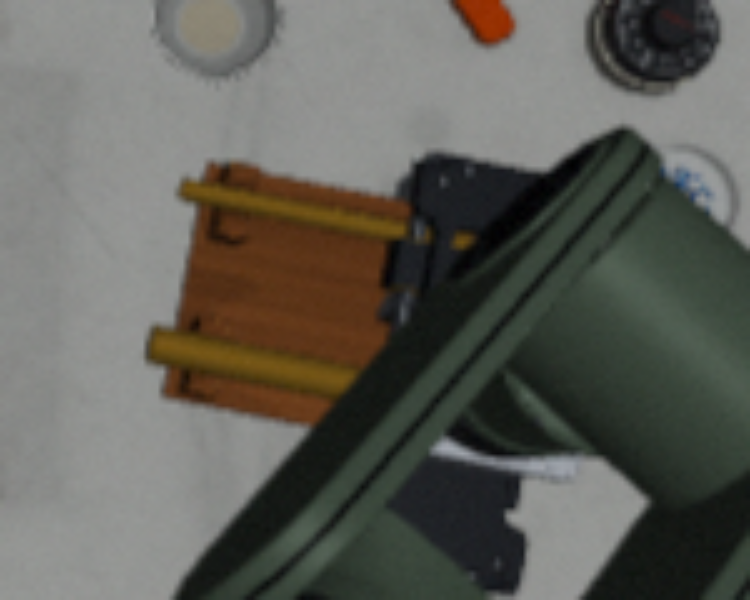

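The gripper now hangs over the rest and the arm hides the rod's tail end. The near rod end shows at crop (150,345). It overshot by about 13 mm along the rod, so I'll correct that before descending.

Call:
send_rows --travel '[[0.0136,0.003,0.01],[0,0,0.02],[0,0,0.02]]' --dr '[[0.6,0.2,-0.7],[0,0,0],[0,0,0]]' --hand '[0.06,0.06,0.06]'

```text
time: 3.82
tool_pos: [0.4234, -0.2895, 0.0745]
tcp_rot: [-2.439, -1.98, 0.005]
ft_force: [0.3, -0.2, -0.7]
finger_gap: 0.636
```

```bash
python3 p.py .4262 -.2855 .043 -11.5
```

```text
3.825 [ 0.4234 -0.2895  0.0745] app [-281.2 -298.2   74.5] [ 0.29 -0.16 -0.68] 0.6359491025283385 [-0.77  0.26  1.82 -0.    1.06 -0.56]
turn [-0.12  0.14 -0.35] shift mm [ 4.5  1.9 31.5]
turn [  0.22   0.18 179.65] shift mm [-4.5 -1.9 31.5]
```

Call:
send_rows --travel '[[0.0045,0.0015,0.015],[0,0,0.0155],[0,0,0],[0,0,0]]' --dr '[[-0.1,0.1,-0.3],[0,0,0],[0,0,0],[0,0,0]]' --hand '[0.06,0.06,0.06,0.06]'

```text
time: 4.32
tool_pos: [0.4273, -0.2812, 0.0412]
tcp_rot: [-2.426, -1.992, 0.001]
ft_force: [-0.0, -0.0, -0.6]
finger_gap: 0.639
```

```bash
python3 p.py .4262 -.2855 .043 -11.5
```

```text
4.325 [ 0.4273 -0.2812  0.0412] app [-275.1 -291.3   41.2] [-0.03 -0.03 -0.62] 0.6388994029188191 [-0.75  0.31  1.84  0.    0.99 -0.56]
turn [-0.14 -0.09  0.28] shift mm [-4.5 -0.2 -1.8]
turn [ 1.4000e-01 -2.1000e-01 -1.7972e+02] shift mm [ 4.5  0.2 -1.8]
```

Call:
send_rows --travel '[[-0.004,0,-0.001],[0,0,0],[0,0,0],[0,0,0],[0,0,0],[0,0,0]]' --dr '[[0,0,0.2],[0,0,0],[0,0,0],[0,0,0],[0,0,0],[0,0,0]]' --hand '[0.05,0.03,0.01,0.01,0.01,0.01]' --newtons 25

```text
time: 5.08
tool_pos: [0.4267, -0.2868, 0.0443]
tcp_rot: [-2.432, -1.988, 0.001]
ft_force: [-0.1, -0.4, 0.5]
finger_gap: 0.206
```

```bash
python3 p.py .4262 -.2855 .043 -11.5
```

```text
5.075 [ 0.4267 -0.2868  0.0443] app [-277.3 -296.6   44.3] [-0.12 -0.36  0.47] 0.20595506294062563 [-0.76  0.31  1.84 -0.    0.99 -0.56]
turn [-0.03  0.03  0.02] shift mm [ 1.2 -0.7  1.3]
turn [-5.0000e-02 -5.0000e-02 -1.7998e+02] shift mm [-1.2  0.7  1.3]
```

Call:
send_rows --travel '[[0,0,-0.02],[0,0,-0.04],[0,0,-0.05],[0,0,0],[0,0,0],[0,0,0],[0,0,0]]' --dr '[[0,0,0],[0,0,0],[0,0,0],[0,0,-9],[0,0,-10],[0,0,-9],[0,0,0]]' --hand '[0.01,0.01,0.01,0.01,0.01,0.01,0.01]'

```text
time: 5.95
tool_pos: [0.4254, -0.2832, 0.152]
tcp_rot: [-1.858, -2.525, -0.006]
ft_force: [0.1, 0.5, -3.3]
finger_gap: 0.205
```

```bash
python3 -c "
from h import *;print(app(0,-72,0) if 0 else app(0,-.072,.12))"; python3 p.py .6287 .0073 .12 16.5
```

```text
[0.6287491  0.00726498 0.12      ]
5.95 [ 0.4254 -0.2832  0.152 ] app [-277.5 -292.7  152. ] [ 0.11  0.51 -3.26] 0.205457888239895 [-0.76  0.15  1.77  0.    1.23 -1.06]
turn [-0.07 -0.45  0.81] shift mm [220.8 277.4  32. ]
turn [ 7.1000e-01 -1.2000e-01 -1.7919e+02] shift mm [-220.8 -277.4   32. ]
```

Call:
send_rows --travel '[[0.02,0.025,0],[0.031,0.039,0],[0.031,0.039,0],[0.031,0.039,0],[0.031,0.039,0],[0.031,0.039,0.0],[0.02,0.025,0],[0.01,0.013,0],[0,0,0]]' --dr '[[0,-0.4,0.8],[0,0,0],[0,0,0],[0,0,0],[0,0,0],[0,0,0],[0,0,0],[0,0,0],[0,0,0]]' --hand '[0.01,0.01,0.01,0.01,0.01,0.01,0.01,0.01,0.01]'

```text
time: 7.08
tool_pos: [0.6208, -0.0063, 0.1454]
tcp_rot: [-1.91, -2.484, 0.003]
ft_force: [0.7, -0.4, -3.6]
finger_gap: 0.203
```

```bash
python3 p.py .6287 .0073 .12 16.5
```

```text
7.075 [ 0.6208 -0.0063  0.1454] app [-11.5 -82.8 145.4] [ 0.7  -0.35 -3.61] 0.20297608903476758 [-0.15  0.38  1.5   0.    1.27 -0.41]
turn [-0.36 -0.3  -1.61] shift mm [10.8 11.4 25.4]
turn [ -0.46   0.57 178.39] shift mm [-10.8 -11.4  25.4]
```

Call:
send_rows --travel '[[0.0105,0.011,0.01],[0,0,0.015],[0,0,0]]' --dr '[[-0.3,-0.3,-1.6],[0,0,0],[0,0,0]]' --hand '[0.01,0.01,0.01]'

```text
time: 7.45
tool_pos: [0.6269, 0.0049, 0.1173]
tcp_rot: [-1.881, -2.513, 0.005]
ft_force: [-0.4, 0.1, -3.4]
finger_gap: 0.206
```

```bash
python3 p.py .6287 .0073 .0503 16.5; python3 - <<'E'
from h import *
from workcell import get_image
for c in('top','side'):
    d=get_image(c);pickle.dump(d,open(c+'3.pkl','wb'))
    a=d['image'][120:220,190:350] if c=='top' else d['image'][180:340,200:330]
    cv2.imwrite(f'pics/{c}3.png',cv2.resize(a,None,fx=5,fy=5) if c=='top' else cv2.resize(a,None,fx=3.7,fy=3.7))
E
```

```text
7.45 [0.6269 0.0049 0.1173] app [ -2.5 -73.8 117.3] [-0.42  0.07 -3.36] 0.20616026249277736 [-0.13  0.42  1.5  -0.    1.22 -0.41]
turn [-0.25 -0.   -0.14] shift mm [ 1.8  2.4 67. ]
turn [ -0.     0.39 179.86] shift mm [-1.8 -2.4 67. ]
```

View pics/top3.png

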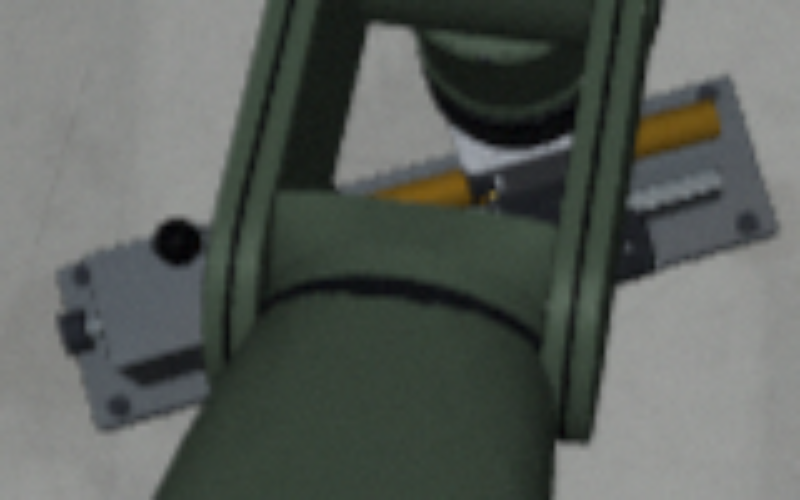

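View pics/side3.png

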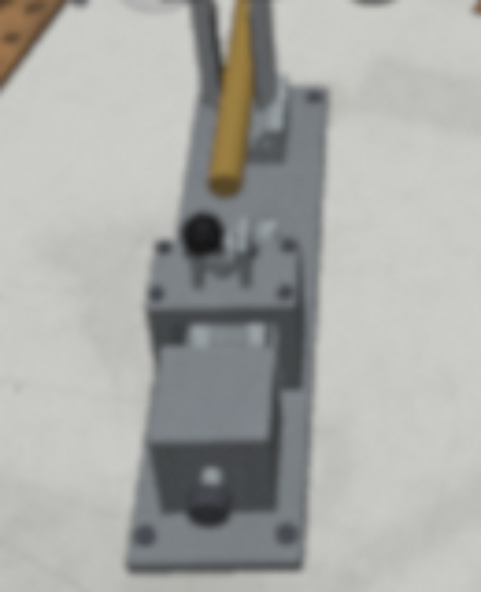

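The rod is held over the gap, with its tail at top crop (715,115) and its nose at side crop (225,185). Before lowering, I'll compare its line with the apparatus frame.

```bash
python3 - <<'E'
from h import *
for c in('top','side'):
    d=pickle.load(open(c+'3.pkl','rb'));W=cloud(d);h=cv2.cvtColor(d['image'],cv2.COLOR_BGR2HSV)
    m=(h[...,1]>120)&(h[...,0]>12)&(h[...,0]<32)&(W[...,2]>.095)&(W[...,2]<.14)
    P=W[m];A=np.array([toapp(p) for p in P])*1000
    if not len(A): print(c,'none');continue
    for lo in range(-170,30,20):
        q=A[(A[:,1]>=lo)&(A[:,1]<lo+20)]
        if len(q)>8: print(c,lo,len(q),'x',q[:,0].min().round(1),np.median(q[:,0]).round(1),q[:,0].max().round(1),'z',np.percentile(q[:,2],95).round(1))
    print('y',A[:,1].min(),A[:,1].max())
    # V blocks in initial picture, tops near .042
    d=pickle.load(open(c+'0.pkl','rb'));W=cloud(d)
    m=(W[...,2]>.036)&(W[...,2]<.047);m[:, :190]=0;m[:,350:]=0
    A=np.array([toapp(p) for p in W[m]])*1000
    for lo,hi in((-170,-105),(-30,20)):
        q=A[(A[:,1]>lo)&(A[:,1]<hi)&(abs(A[:,0])<40)];print(c,'V',lo,len(q),np.percentile(q[:,0],[1,50,99]).round(1),np.percentile(q[:,1],[1,99]).round(1))
    m=(W[...,2]>.07)&(W[...,2]<.079);A=np.array([toapp(p) for p in W[m]])*1000
    q=A[(A[:,1]>100)&(A[:,1]<160)&(abs(A[:,0])<60)];print(c,'head',np.percentile(q,[1,99],axis=0).round(1))
    m=(W[...,2]>.08)&(W[...,2]<.088);A=np.array([toapp(p) for p in W[m]])*1000
    q=A[(A[:,1]>10)&(A[:,1]<90)&(abs(A[:,0])<60)];print(c,'bridge',np.percentile(q,[1,99],axis=0).round(1))
E
```

```text
top -170 44 x -11.4 -4.2 4.0 z 124.2
top -150 61 x -11.0 -4.5 5.2 z 123.9
top -130 17 x -10.4 -4.8 3.7 z 122.7
top -50 31 x -9.2 -3.2 5.4 z 124.1
top -30 36 x -7.4 0.6 5.9 z 124.7
y -164.33675423471283 93.52272541989059
top V -170 254 [-19.1   4.8  20.8] [-165.1 -111.3]
top V -30 228 [-18.9   4.3  21.4] [-29.3  19.4]
top head [[-28.  100.8  70.1]
 [ 29.3 150.   77.4]]
top bridge [[-38.4  24.4  80.2]
 [ 40.5  73.5  87.8]]
side -130 15 x -4.6 -1.6 1.2 z 123.7
side -110 20 x -5.7 -1.8 1.6 z 123.2
side -90 40 x -9.4 -4.0 6.1 z 123.4
side -70 47 x -10.4 -3.6 5.1 z 123.4
side -50 44 x -9.9 -3.6 3.3 z 123.2
side -30 48 x -10.3 -3.6 3.7 z 123.8
side -10 50 x -10.4 -4.3 4.2 z 123.3
side 10 45 x -10.1 -2.1 4.3 z 123.8
y -135.20918884248252 18.7405889207003
side V -170 202 [-21.1   3.2  18.5] [-163.2 -107.6]
side V -30 34 [-20.7 -14.1   8.7] [-28.1 -13.3]
side head [[-30.7 100.6  70.3]
 [ 27.4 153.9  75.5]]
side bridge [[-40.8  29.7  80.3]
 [ 37.4  77.1  87.6]]
```

Call:
send_rows --travel '[[0.0015,0.0024,0.015],[0,0,0.02],[0,0,0.013],[0,0,0],[0,0,0]]' --dr '[[-0.2,0,-0.1],[0,0,0],[0,0,0],[0,0,0],[0,0,0]]' --hand '[0.01,0.01,0.01,0.01,0.01]'

```text
time: 8.18
tool_pos: [0.6303, 0.0062, 0.0675]
tcp_rot: [1.881, 2.514, 0.002]
ft_force: [0.2, 0.5, -3.3]
finger_gap: 0.205
```

```bash
python3 p.py .6287 .0073 .0503 16.5
```

```text
8.175 [0.6303 0.0062 0.0675] app [  1.1 -73.5  67.5] [ 0.23  0.54 -3.28] 0.20516683225221954 [-0.13  0.48  1.53 -0.    1.13 -0.41]
turn [ 0.14  0.07 -0.11] shift mm [ 1.5 -1.2 17.2]
turn [ 1.0000e-01 -2.1000e-01  1.7989e+02] shift mm [-1.5  1.2 17.2]
```

Call:
send_rows --travel '[[0.0,-0.001,0.006],[0,0,0.004],[0,0,0.003],[0,0,0.002],[0,0,0]]' --dr '[[0,0,0],[0,0,0],[0,0,0],[0,0,0],[0,0,0]]' --hand '[0.01,0.01,0.01,0.01,0.01]'

```text
time: 8.8
tool_pos: [0.6305, 0.0058, 0.0531]
tcp_rot: [1.879, 2.512, 0.004]
ft_force: [-0.3, -0.5, -3.5]
finger_gap: 0.204
```

```bash
python3 p.py .6287 .0073 .0503 16.5
```

```text
8.8 [0.6305 0.0058 0.0531] app [  1.2 -73.9  53.1] [-0.32 -0.45 -3.46] 0.20350070806926082 [-0.13  0.5   1.54 -0.    1.1  -0.41]
turn [ 0.29  0.13 -0.1 ] shift mm [ 2.  -1.3  2.8]
turn [  0.21  -0.45 179.9 ] shift mm [-2.   1.3  2.8]
```

Call:
send_rows --travel '[[0.0,-0.001,0.0015],[0,0,0.001],[0,0,0.001]]' --dr '[[0,0,0],[0,0,0],[0,0,0]]' --hand '[0.01,0.01,0.01]'

```text
time: 9.18
tool_pos: [0.6295, 0.0054, 0.0513]
tcp_rot: [1.879, 2.512, 0.003]
ft_force: [-4.1, -0.6, 6.1]
finger_gap: 0.207
```

```bash
python3 p.py .6287 .0073 .0503 16.5
```

```text
9.175 [0.6295 0.0054 0.0513] app [  0.2 -74.   51.3] [-4.11 -0.65  6.07] 0.20704741286254938 [-0.13  0.5   1.54 -0.    1.1  -0.41]
turn [ 0.26  0.14 -0.09] shift mm [ 2.1 -0.2  1. ]
turn [  0.22  -0.41 179.91] shift mm [-2.1  0.2  1. ]
```

Call:
send_rows --travel '[[0,-0.0005,0],[0,0,0],[0,0,0],[0,0,0]]' --dr '[[0,0,0],[0,0,0],[0,0,0],[0,0,0]]' --hand '[0.024,0.03,0.04,0.05]'

```text
time: 9.68
tool_pos: [0.6315, 0.005, 0.0525]
tcp_rot: [1.876, 2.508, 0.008]
ft_force: [0.5, -0.5, 0.7]
finger_gap: 0.498
```

```bash
python3 p.py .6287 .0073 .12 16.5
```

```text
9.675 [0.6315 0.005  0.0525] app [  2.  -75.   52.5] [ 0.47 -0.53  0.67] 0.4978704776697111 [-0.13  0.5   1.54 -0.    1.09 -0.42]
turn [ 0.58  0.27 -0.1 ] shift mm [  3.   -2.  -67.5]
turn [  0.42  -0.91 179.89] shift mm [ -3.    2.  -67.5]
```

Call:
send_rows --travel '[[0,0,-0.02],[0,0,-0.035],[0,0,-0.01],[-0.03,-0.001,0],[-0.045,-0.001,0],[-0.03,0,0],[-0.01,0,0],[0,0,0]]' --dr '[[0.3,0.1,0],[0.2,0.1,0],[0,0,0],[0,0,0],[0,0,0],[0,0,0],[0,0,0],[0,0,0]]' --hand '[0.05,0.05,0.04,0.03,0.01,0,0,0]'

```text
time: 10.68
tool_pos: [0.6602, -0.1067, 0.1141]
tcp_rot: [-1.877, -2.514, 0.002]
ft_force: [0.2, -0.6, 1.1]
finger_gap: 0.005
```

```bash
python3 p.py $(python3 -c "
from h import *;print(*app(0,-.19,.068))") 16.5;python3 - <<'E'
from h import *
from workcell import get_image
for c in('top','side'):
    d=get_image(c);pickle.dump(d,open(c+'4.pkl','wb'))
    a=d['image'][120:220,190:350] if c=='top' else d['image'][180:340,200:330]
    cv2.imwrite(f'pics/{c}4.png',cv2.resize(a,None,fx=5,fy=5) if c=='top' else cv2.resize(a,None,fx=3.7,fy=3.7))
    W=cloud(d);h=cv2.cvtColor(d['image'],cv2.COLOR_BGR2HSV)
    m=(h[...,1]>120)&(h[...,0]>12)&(h[...,0]<32)&(W[...,2]>.035)&(W[...,2]<.075)
    A=np.array([toapp(p) for p in W[m]])*1000;A=A[abs(A[:,0])<25]
    for lo in range(-170,30,20):
        q=A[(A[:,1]>=lo)&(A[:,1]<lo+20)]
        if len(q)>8: print(c,lo,len(q),'x',q[:,0].min().round(1),np.median(q[:,0]).round(1),q[:,0].max().round(1),'z',np.percentile(q[:,2],95).round(1))
    print('y',A[:,1].min(),A[:,1].max())
E
```

```text
10.675 [ 0.6602 -0.1067  0.1141] app [  -2.2 -190.2  114.1] [ 0.19 -0.57  1.06] 0.004727147920754656 [-0.29  0.5   1.39  0.    1.25 -0.58]
turn [-0.2  -0.15  0.01] shift mm [ 0.2  2.2 46.1]
turn [   0.24   -0.31 -179.99] shift mm [-0.2 -2.2 46.1]
top -70 22 x -7.6 -0.5 6.6 z 56.7
top -50 55 x -8.5 -2.5 6.6 z 57.3
top -30 55 x -8.2 -2.2 6.5 z 56.2
top -10 55 x -8.6 -1.5 7.8 z 56.9
top 10 9 x -8.2 -2.6 6.2 z 57.0
y -59.35256399939017 13.59457013009914
side -170 11 x -8.2 -3.6 1.5 z 55.6
side -150 29 x -9.1 -2.4 3.3 z 55.9
side -130 32 x -9.9 -4.0 3.4 z 56.1
side -110 37 x -9.6 -3.2 4.4 z 56.6
side -90 44 x -10.3 -2.7 5.8 z 55.7
side -70 40 x -9.8 -3.2 4.5 z 55.3
side -50 44 x -9.3 -2.8 4.5 z 55.8
side -30 23 x -9.5 -0.0 4.3 z 56.3
y -155.92855209540636 -13.889598184966163
```

View pics/top4.png

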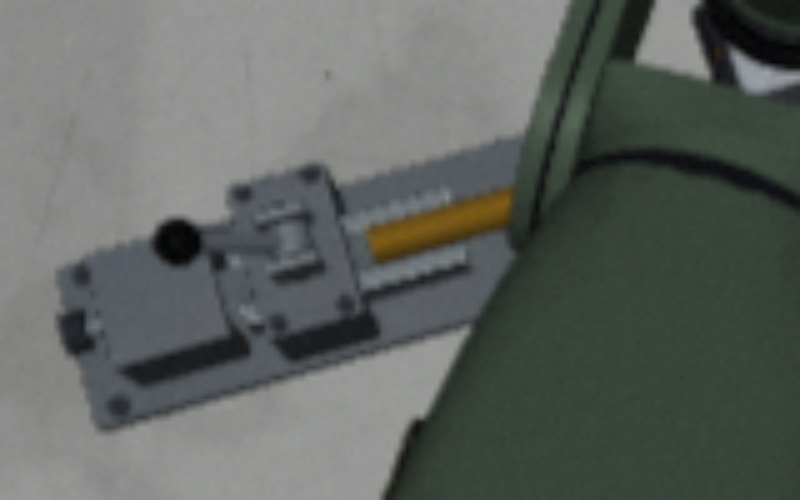

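View pics/side4.png

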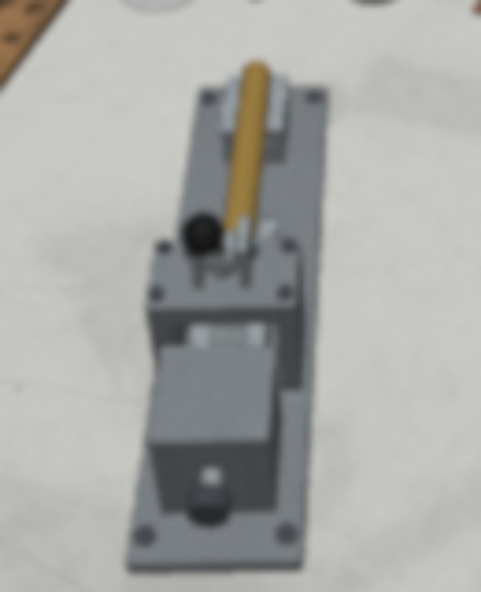

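Both pictures show the rod seated in both V-blocks. Its nose is at top crop (370,245), in front of the bridge, and the axis height is about 46 mm. Next I lower the closed fingertips behind the tail.

Call:
send_rows --travel '[[0,0.002,0.015],[0,0,0.015],[0,0,0.009],[0,0,0.003],[0,0,0]]' --dr '[[-0.2,-0.1,0],[0,0,0],[0,0,0],[0,0,0],[0,0,0]]' --hand '[0,0,0,0,0]'

```text
time: 11.4
tool_pos: [0.6603, -0.1011, 0.0676]
tcp_rot: [-1.87, -2.519, 0.0]
ft_force: [-0.6, -0.7, -0.6]
finger_gap: 0.008
```

```bash
python3 p.py $(python3 -c "
from h import *;print(*app(0,-.175,.069))") 16.5
```

```text
11.4 [ 0.6603 -0.1011  0.0676] app [  -0.5 -184.8   67.6] [-0.59 -0.69 -0.62] 0.007888113499368259 [-0.28  0.56  1.42  0.    1.17 -0.58]
turn [-0.15 -0.2   0.32] shift mm [ 9.8  0.5 -1.4]
turn [   0.31   -0.24 -179.68] shift mm [-9.8 -0.5 -1.4]
```

Call:
send_rows --travel '[[0.005,0.0005,-0.001],[0.005,0,0],[0.005,0,0],[0.005,0,0]]' --dr '[[-0.1,-0.2,0.3],[0,0,0],[0,0,0],[0,0,0]]' --hand '[0,0,0,0]'

```text
time: 11.9
tool_pos: [0.656, -0.0819, 0.0703]
tcp_rot: [1.878, 2.514, -0.001]
ft_force: [0.3, -1.4, -0.9]
finger_gap: 0.005
```

```bash
python3 p.py $(python3 -c "
from h import *;print(*app(0,-.1,.069))") 16.5
```

```text
11.9 [ 0.656  -0.0819  0.0703] app [   0.8 -165.2   70.3] [ 0.26 -1.44 -0.88] 0.005339602885172324 [-0.25  0.54  1.44 -0.    1.16 -0.54]
turn [ 0.09  0.19 -0.03] shift mm [65.2 -0.8  1.3]
turn [ 3.1000e-01 -1.5000e-01  1.7997e+02] shift mm [-65.2   0.8   1.3]
```

Call:
send_rows --travel '[[0.008,0,0.001],[0.008,0,0],[0.008,0,0],[0.008,0,0],[0.008,0,0],[0.004,0,0]]' --dr '[[0,0.2,0],[0,0,0],[0,0,0],[0,0,0],[0,0,0],[0,0,0]]' --hand '[0,0,0,0,0,0]'

```text
time: 12.65
tool_pos: [0.6432, -0.0375, 0.07]
tcp_rot: [1.878, 2.515, 0.002]
ft_force: [0.7, -1.0, -0.6]
finger_gap: 0.003
```

```bash
python3 p.py $(python3 -c "
from h import *;print(*app(0,-.1,.069))") 16.5
python3 - <<'E'
from h import *
from workcell import get_image
for c in('top','side'):
    d=get_image(c);pickle.dump(d,open(c+'5.pkl','wb'))
    a=d['image'][120:220,190:350] if c=='top' else d['image'][180:340,200:330]
    cv2.imwrite(f'pics/{c}5.png',cv2.resize(a,None,fx=5,fy=5) if c=='top' else cv2.resize(a,None,fx=3.7,fy=3.7))
E
```

```text
12.65 [ 0.6432 -0.0375  0.07  ] app [   1.2 -119.1   70. ] [ 0.75 -0.98 -0.6 ] 0.0028542220066005482 [-0.19  0.51  1.49 -0.    1.14 -0.48]
turn [ 0.16  0.12 -0.  ] shift mm [19.1 -1.2  1. ]
turn [  0.19  -0.25 180.  ] shift mm [-19.1   1.2   1. ]
```

View pics/side5.png

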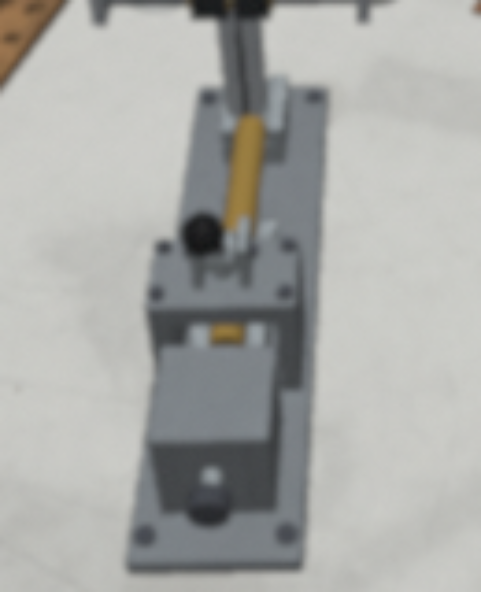

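View pics/top5.png

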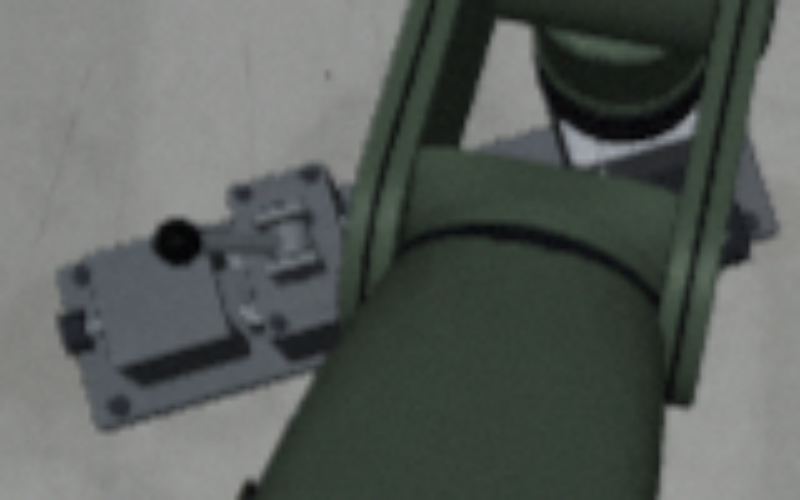

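The rod is sliding under the bridge and brass shows in the slot between bridge and head, side crop (228,332). I'll continue gently.

Call:
send_rows --travel '[[0.005,-0.001,0.001],[0.005,0,0],[0.004,0,0],[0.002,0,0]]' --dr '[[0.1,0.1,0],[0,0,0],[0,0,0],[0,0,0]]' --hand '[0,0,0,0]'

```text
time: 13.25
tool_pos: [0.6388, -0.0227, 0.0699]
tcp_rot: [1.878, 2.514, 0.002]
ft_force: [-0.4, -2.6, 1.2]
finger_gap: 0.008
```

```bash
python3 p.py $(python3 -c "
from h import *;print(*app(0,-.1,.069))") 16.5
```

```text
13.25 [ 0.6388 -0.0227  0.0699] app [   1.1 -103.6   69.9] [-0.41 -2.58  1.17] 0.007703674966362011 [-0.17  0.5   1.5  -0.    1.14 -0.46]
turn [ 0.19  0.12 -0.04] shift mm [ 3.6 -1.1  0.9]
turn [  0.18  -0.3  179.96] shift mm [-3.6  1.1  0.9]
```

Call:
send_rows --travel '[[0.004,-0.001,0.0005],[0.004,0,0],[0.002,0,0],[-0.003,0,0],[0,0,0.004],[0,0,0.004],[0,0,0]]' --dr '[[0.1,0.1,0],[0,0,0],[0,0,0],[0,0,0],[0,0,0],[0,0,0],[0,0,0]]' --hand '[0,0,0,0,0,0,0]'

```text
time: 14.12
tool_pos: [0.6335, -0.0136, 0.0591]
tcp_rot: [-1.878, -2.512, -0.002]
ft_force: [0.1, -0.1, -0.4]
finger_gap: 0.005
```

```bash
python3 p.py $(python3 -c "
from h import *;print(*app(0,-.09,.06))") 16.5
```

```text
14.125 [ 0.6335 -0.0136  0.0591] app [ -1.4 -93.3  59.1] [ 0.11 -0.07 -0.41] 0.004859455430400334 [-0.16  0.5   1.52  0.    1.12 -0.45]
turn [-0.12 -0.28 -0.05] shift mm [ 3.3  1.4 -0.9]
turn [ -0.45   0.18 179.95] shift mm [-3.3 -1.4 -0.9]
```

Call:
send_rows --travel '[[0.002,0.001,0],[0.002,0,0],[0.002,0,0]]' --dr '[[-0.1,-0.2,0],[0,0,0],[0,0,0]]' --hand '[0,0,0]'

```text
time: 14.5
tool_pos: [0.6325, -0.0094, 0.0592]
tcp_rot: [1.88, 2.516, -0.004]
ft_force: [-0.5, -2.7, 0.9]
finger_gap: 0.002
```

```bash
python3 p.py $(python3 -c "
from h import *;print(*app(0,-.09,.06))") 16.5
```

```text
14.5 [ 0.6325 -0.0094  0.0592] app [ -1.1 -89.   59.2] [-0.53 -2.73  0.91] 0.0015368433007552204 [-0.15  0.5   1.52 -0.    1.12 -0.44]
turn [-0.1   0.11 -0.05] shift mm [-1.   1.1 -0.8]
turn [1.7000e-01 1.6000e-01 1.7995e+02] shift mm [ 1.  -1.1 -0.8]
```

Call:
send_rows --travel '[[0.0015,0.0005,0],[0.0015,0,0]]' --dr '[[0,0,0],[0,0,0]]' --hand '[0,0]'

```text
time: 14.75
tool_pos: [0.6327, -0.0092, 0.0595]
tcp_rot: [1.877, 2.513, -0.01]
ft_force: [0.3, -5.7, -1.2]
finger_gap: 0.005
```

Call:
send_rows --travel '[[0.0015,0,0],[0.0015,0,0]]' --dr '[[0,0,0],[0,0,0]]' --hand '[0,0]'

```text
time: 15.0
tool_pos: [0.633, -0.0091, 0.0598]
tcp_rot: [1.874, 2.509, -0.013]
ft_force: [-0.1, -6.1, -1.3]
finger_gap: 0.003
```

Call:
send_rows --travel '[[0.0015,0,0],[0.0015,0,0]]' --dr '[[0,0,0],[0,0,0]]' --hand '[0,0]'

```text
time: 15.25
tool_pos: [0.6332, -0.009, 0.0601]
tcp_rot: [1.871, 2.505, -0.017]
ft_force: [0.6, -5.5, -1.0]
finger_gap: 0.003
```

```bash
python3 p.py $(python3 -c "
from h import *;print(*app(0,-.089,.06))") 16.5
```

```text
15.25 [ 0.6332 -0.009   0.0601] app [ -0.3 -88.8  60.1] [ 0.62 -5.49 -0.96] 0.003495813472700301 [-0.14  0.5   1.53 -0.02  1.11 -0.42]
turn [ 0.02  1.07 -0.01] shift mm [-0.2  0.3  0.1]
turn [ 1.6800e+00 -3.0000e-02  1.7998e+02] shift mm [ 0.2 -0.3  0.1]
```

Call:
send_rows --travel '[[0.003,0,0],[0.003,0,0]]' --dr '[[0,0,0],[0,0,0]]' --hand '[0,0]'

```text
time: 15.5
tool_pos: [0.6339, -0.0086, 0.0611]
tcp_rot: [1.864, 2.497, -0.024]
ft_force: [1.7, -8.8, -0.2]
finger_gap: 0.007
```

```bash
python3 p.py $(python3 -c "
from h import *;print(*app(0,-.089,.06))") 16.5
```

```text
15.5 [ 0.6339 -0.0086  0.0611] app [  0.5 -88.7  61.1] [ 1.7  -8.85 -0.19] 0.00653609788050348 [-0.14  0.49  1.53 -0.03  1.11 -0.41]
turn [0.17 1.7  0.03] shift mm [-0.3 -0.5  1.1]
turn [  -2.66    0.27 -179.95] shift mm [0.3 0.5 1.1]
```

Call:
send_rows --travel '[[0.003,0,0.001],[0.0045,0,0]]' --dr '[[0.1,1.6,0],[0,0.5,0]]' --hand '[0,0]'

```text
time: 15.75
tool_pos: [0.6347, -0.0085, 0.0616]
tcp_rot: [1.873, 2.513, -0.001]
ft_force: [1.8, -13.1, -1.6]
finger_gap: 0.007
```

```bash
python3 p.py $(python3 -c "
from h import *;print(*app(0,-.089,.06))") 16.5
python3 - <<'E'
from h import *
from workcell import get_image
for c in('side','top'):
    d=get_image(c);pickle.dump(d,open(c+'6.pkl','wb'))
    cv2.imwrite(f'pics/{c}6.png',cv2.resize(d['image'][180:340,200:330],None,fx=3.7,fy=3.7))
    W=cloud(d);h=cv2.cvtColor(d['image'],cv2.COLOR_BGR2HSV)
    m=(h[...,1]>120)&(h[...,0]>12)&(h[...,0]<32)&(W[...,2]>.035)&(W[...,2]<.075)
    A=np.array([toapp(p) for p in W[m]])*1000;A=A[abs(A[:,0])<25]
    if len(A):print(c,'y',A[:,1].min(),A[:,1].max(), np.percentile(A[:,2],95))
E
```

```text
15.75 [ 0.6347 -0.0085  0.0616] app [  1.2 -88.8  61.6] [  1.8  -13.13  -1.55] 0.006609923620288217 [-0.15  0.5   1.52 -0.    1.12 -0.44]
turn [0.21 0.37 0.1 ] shift mm [-0.2 -1.2  1.6]
turn [  -0.59    0.33 -179.89] shift mm [0.2 1.2 1.6]
side y -76.34203606268797 76.21919821277649 58.306595912248156
top y -56.88860199558878 91.98000456449822 59.16264817518883
```

View pics/side6.png

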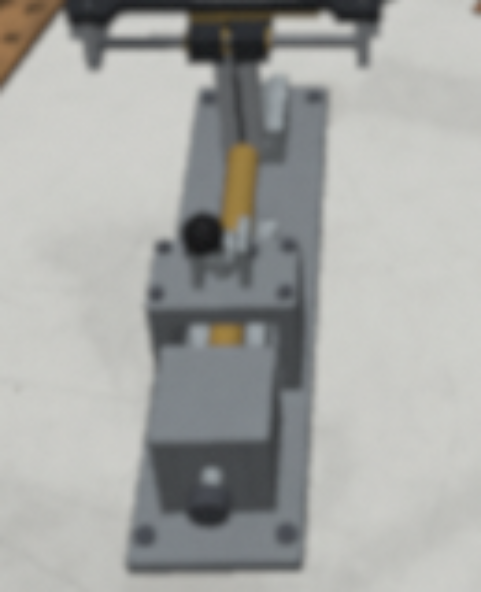

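13 N produced no further travel, so the rod is home: tail at side crop (243,150), nose inside the head. That is well under the 33 N that would move the stop. Backing off and going over to the lever.

Call:
send_rows --travel '[[-0.004,-0.001,0],[-0.002,0,0],[0,0,-0.02],[0,0,-0.05],[0,0,-0.06],[0,0,-0.04],[0,0,0]]' --dr '[[0.1,0.3,0],[0,0,0],[0,0,0],[0,0,0],[0,0,0],[0,0,0],[0,0,0]]' --hand '[0,0,0,0,0,0,0]'

```text
time: 16.73
tool_pos: [0.6355, -0.0102, 0.2423]
tcp_rot: [1.874, 2.519, 0.014]
ft_force: [0.0, 0.2, -0.3]
finger_gap: 0.007
```

```bash
python3 p.py $(python3 -c "
from h import *;print(*app(0,.14,.23))") 16.5
python3 - <<'E'
from h import *
from workcell import get_image
for c in('side',):
    d=get_image(c);pickle.dump(d,open(c+'7.pkl','wb'))
    cv2.imwrite(f'pics/{c}7.png',cv2.resize(d['image'][180:340,200:330],None,fx=3.7,fy=3.7))
    W=cloud(d);h=cv2.cvtColor(d['image'],cv2.COLOR_BGR2HSV)
    m=(h[...,1]>120)&(h[...,0]>12)&(h[...,0]<32)&(W[...,2]>.035)&(W[...,2]<.075)
    A=np.array([toapp(p) for p in W[m]])*1000;A=A[abs(A[:,0])<25]
    if len(A):print(c,'y',A[:,1].min(),A[:,1].max(), np.percentile(A[:,2],95))
E
```

```text
16.725 [ 0.6355 -0.0102  0.2423] app [  1.5 -90.7 242.3] [ 0.03  0.19 -0.29] 0.006512809152963502 [-0.16  0.32  1.37  0.01  1.45 -0.45]
turn [ 0.45 -0.23  0.2 ] shift mm [230.7  -1.5  12.3]
turn [   0.36    0.7  -179.8 ] shift mm [-230.7    1.5   12.3]
side y -76.58259545917906 75.75876526607355 56.074680244026695
```

View pics/side7.png

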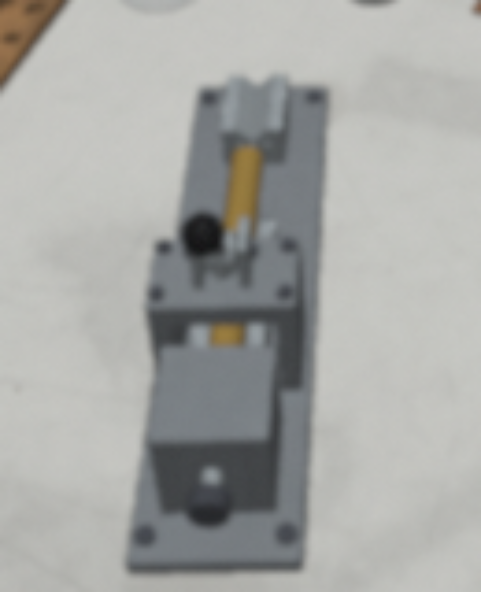

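The picture shows the rod unchanged, with its tail at crop (247,150). However, the back-off before the lift was only about 2 mm. I'll touch the tail once more to confirm it's home, then retreat cleanly.

Call:
send_rows --travel '[[-0.006,-0.0015,0.03],[-0.001,0,0.05],[0,0,0.05],[0,0,0.03],[0,0,0.008],[0,0,0]]' --dr '[[0.4,-0.2,0.2],[0,0,0],[0,0,0],[0,0,0],[0,0,0],[0,0,0]]' --hand '[0,0,0,0,0,0]'

```text
time: 17.52
tool_pos: [0.6268, -0.0133, 0.0591]
tcp_rot: [-1.867, -2.505, 0.01]
ft_force: [0.5, 0.1, -0.5]
finger_gap: 0.004
```

```bash
python3 p.py $(python3 -c "
from h import *;print(*app(0,-.092,.061))") 16.5
```

```text
17.525 [ 0.6268 -0.0133  0.0591] app [ -7.8 -91.2  59.1] [ 0.48  0.09 -0.5 ] 0.004337509444358379 [-0.16  0.5   1.52  0.    1.14 -0.45]
turn [-0.9  -0.59  0.1 ] shift mm [-0.8  7.8 -1.9]
turn [   0.93   -1.42 -179.89] shift mm [ 0.8 -7.8 -1.9]
```

Call:
send_rows --travel '[[-0.003,0.007,-0.001],[0,0,0],[0.001,0,0]]' --dr '[[-0.9,-0.6,0],[0,0,0],[0,0,0]]' --hand '[0,0,0]'

```text
time: 17.9
tool_pos: [0.6374, -0.0135, 0.064]
tcp_rot: [1.873, 2.513, 0.006]
ft_force: [-0.2, 0.5, -0.0]
finger_gap: 0.008
```

```bash
python3 p.py $(python3 -c "
from h import *;print(*app(0,-.092,.061))") 16.5
```

```text
17.9 [ 0.6374 -0.0135  0.064 ] app [  2.4 -94.4  64. ] [-0.22  0.52 -0.04] 0.007586210551249845 [-0.16  0.5   1.51 -0.    1.12 -0.45]
turn [0.42 0.21 0.11] shift mm [ 2.4 -2.4  3. ]
turn [  -0.33    0.65 -179.89] shift mm [-2.4  2.4  3. ]
```

Call:
send_rows --travel '[[0.001,-0.002,0.002],[0.0012,0,0]]' --dr '[[0.4,0.2,0.1],[0,0,0]]' --hand '[0,0]'

```text
time: 18.15
tool_pos: [0.6357, -0.0121, 0.0632]
tcp_rot: [1.879, 2.516, 0.002]
ft_force: [0.0, 0.5, -1.0]
finger_gap: 0.009
```

Call:
send_rows --travel '[[0.0012,0,0],[0.0012,0,0]]' --dr '[[0,0,0],[0,0,0]]' --hand '[0,0]'

```text
time: 18.4
tool_pos: [0.6349, -0.0096, 0.0633]
tcp_rot: [1.879, 2.516, 0.002]
ft_force: [0.2, 0.1, -0.4]
finger_gap: 0.007
```

Call:
send_rows --travel '[[0.0015,0,0],[0.0015,0,0]]' --dr '[[0,0,0],[0,0,0]]' --hand '[0,0]'

```text
time: 18.65
tool_pos: [0.6347, -0.0086, 0.0634]
tcp_rot: [1.876, 2.513, -0.002]
ft_force: [1.4, -5.5, -1.9]
finger_gap: 0.001
```

```bash
python3 p.py $(python3 -c "
from h import *;print(*app(0,-.092,.061))") 16.5
```

```text
18.65 [ 0.6347 -0.0086  0.0634] app [  1.1 -88.9  63.4] [ 1.4  -5.48 -1.86] 0.0010750409890539847 [-0.15  0.5   1.52 -0.    1.12 -0.43]
turn [0.14 0.3  0.02] shift mm [-3.1 -1.1  2.4]
turn [  -0.47    0.21 -179.98] shift mm [3.1 1.1 2.4]
```

The touch found the tail where I left it: no force until about −89.8 mm, firm contact at −88.9. One more firm press, then a proper back-off.

Call:
send_rows --travel '[[0.003,-0.001,0],[0.0035,0,0]]' --dr '[[0,0.3,0],[0,0.3,0]]' --hand '[0,0]'

```text
time: 18.9
tool_pos: [0.6348, -0.0085, 0.0644]
tcp_rot: [1.873, 2.511, 0.001]
ft_force: [3.4, -9.3, -2.2]
finger_gap: 0.006
```

Call:
send_rows --travel '[[-0.005,0,0],[-0.004,0,0],[-0.001,0,0]]' --dr '[[0,0,0],[0,0,0],[0,0,0]]' --hand '[0,0,0]'

```text
time: 19.27
tool_pos: [0.6372, -0.0174, 0.0642]
tcp_rot: [1.876, 2.512, 0.004]
ft_force: [-0.1, -1.2, -0.3]
finger_gap: 0.007
```

```bash
python3 p.py $(python3 -c "
from h import *;print(*app(0,.14,.23))") 16.5
```

```text
19.275 [ 0.6372 -0.0174  0.0642] app [  1.1 -98.1  64.2] [-0.1  -1.16 -0.26] 0.006741028549525093 [-0.16  0.5   1.51 -0.    1.12 -0.45]
turn [0.31 0.21 0.01] shift mm [ 238.1   -1.1 -165.8]
turn [  -0.32    0.49 -179.99] shift mm [-238.1    1.1 -165.8]
```

Call:
send_rows --travel '[[0,0,-0.03],[0,0,-0.06],[0,0,-0.06],[0,0,-0.02],[0.04,0,0],[0.06,0,0],[0.06,0,0],[0.045,0,0],[0.02,0,0],[0,0,0]]' --dr '[[0.3,0.2,0],[0,0,0],[0,0,0],[0,0,0],[0,0,0],[0,0,0],[0,0,0],[0,0,0],[0,0,0],[0,0,0]]' --hand '[0,0,0,0,0,0,0,0,0,0]'

```text
time: 20.52
tool_pos: [0.5696, 0.207, 0.2397]
tcp_rot: [-1.875, -2.512, -0.004]
ft_force: [-0.2, -0.3, -0.9]
finger_gap: 0.003
```

```bash
python3 p.py $(python3 -c "
from h import *;print(*app(0,.135,.172))") 16.5
```

```text
20.525 [0.5696 0.207  0.2397] app [ -0.  136.3 239.7] [-0.2  -0.29 -0.88] 0.002888920038156188 [ 0.2   0.26  1.45  0.01  1.43 -0.09]
turn [-0.13 -0.4   0.02] shift mm [-1.3  0.  67.7]
turn [   0.63   -0.21 -179.98] shift mm [ 1.3 -0.  67.7]
```

Call:
send_rows --travel '[[0,0,0.02],[0,0,0.025],[0,0,0.015],[0,0,0.004],[0,0,0]]' --dr '[[-0.1,-0.4,0],[0,0,0],[0,0,0],[0,0,0],[0,0,0]]' --hand '[0,0,0,0,0]'

```text
time: 21.15
tool_pos: [0.5733, 0.2004, 0.1747]
tcp_rot: [1.886, 2.508, -0.001]
ft_force: [-0.1, -0.3, 0.2]
finger_gap: 0.005
```

```bash
python3 p.py $(python3 -c "
from h import *;print(*app(0,.112,.172))") 16.5
python3 - <<'E'
from h import *
from workcell import get_image
d=get_image('side');cv2.imwrite('pics/side8.png',cv2.resize(d['image'][140:340,180:340],None,fx=3,fy=3))
E
```

```text
21.15 [0.5733 0.2004 0.1747] app [  1.7 129.  174.7] [-0.09 -0.32  0.23] 0.005173832109029502 [ 0.2   0.32  1.51 -0.    1.31 -0.08]
turn [ 0.08  0.19 -0.38] shift mm [-17.   -1.7   2.7]
turn [ 3.0000e-01 -1.3000e-01  1.7962e+02] shift mm [17.   1.7  2.7]
```

View pics/side8.png

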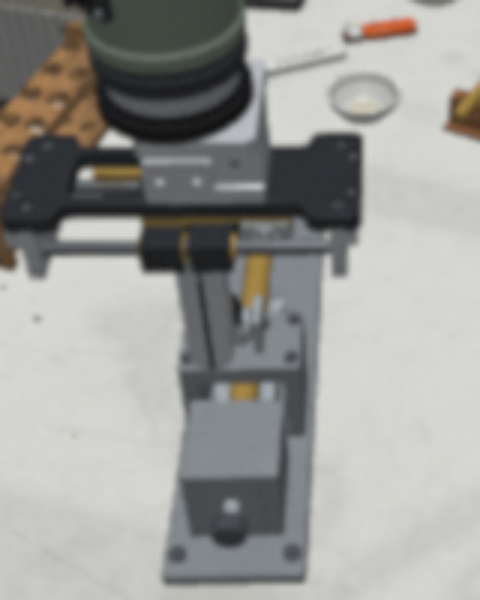

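The closed fingers are on the +y side of the knob, which they hide at crop (210,320). Now I push towards −y.

Call:
send_rows --travel '[[-0.006,-0.001,0.002],[-0.006,0,0],[-0.006,0,0],[-0.006,0,0],[-0.006,0,0]]' --dr '[[0,0.1,-0.3],[0,0,0],[0,0,0],[0,0,0],[0,0,0]]' --hand '[0,0,0,0,0]'

```text
time: 21.82
tool_pos: [0.5794, 0.1812, 0.1788]
tcp_rot: [-1.872, -2.507, -0.029]
ft_force: [-4.9, 9.1, 6.0]
finger_gap: 0.005
```

```bash
python3 p.py $(python3 -c "
from h import *;print(*app(0,.055,.172))") 16.5
```

```text
21.825 [0.5794 0.1812 0.1788] app [  2.1 108.8 178.8] [-4.86  9.12  6.05] 0.004709085582682765 [ 0.15  0.31  1.52  0.02  1.31 -0.15]
turn [ 0.41 -1.24 -0.  ] shift mm [-53.8  -2.1   6.8]
turn [ -1.94  -0.64 179.98] shift mm [53.8  2.1  6.8]
```

The tool was riding up over the ball (z +6 mm), so I'll back off, go lower and push with larger steps.

Call:
send_rows --travel '[[0.01,-0.002,0],[0.004,0,0.005],[0,0,0.007],[0,0,0]]' --dr '[[0.4,-1.2,0],[0,0,0],[0,0,0],[0,0,0]]' --hand '[0,0,0,0]'

```text
time: 22.32
tool_pos: [0.5736, 0.1939, 0.1665]
tcp_rot: [1.878, 2.516, -0.001]
ft_force: [1.0, -0.4, -0.5]
finger_gap: 0.006
```

```bash
python3 p.py $(python3 -c "
from h import *;print(*app(0,.112,.166))") 16.5
```

```text
22.325 [0.5736 0.1939 0.1665] app [1.000e-01 1.227e+02 1.665e+02] [ 1.04 -0.38 -0.53] 0.005800789160056845 [ 0.18  0.32  1.53 -0.    1.29 -0.1 ]
turn [0.04 0.11 0.04] shift mm [-10.7  -0.1   0.5]
turn [-1.8000e-01  6.0000e-02 -1.7996e+02] shift mm [10.7  0.1  0.5]
```

Call:
send_rows --travel '[[-0.006,0,0],[-0.007,0,0.0005],[-0.007,0,0.0005],[-0.007,0,0.0005]]' --dr '[[0,0,0],[0,0,0],[0,0,0],[0,0,0]]' --hand '[0,0,0,0]'

```text
time: 22.82
tool_pos: [0.5781, 0.1801, 0.1699]
tcp_rot: [-1.867, -2.5, -0.028]
ft_force: [-7.2, 11.2, 10.3]
finger_gap: 0.003
```

```bash
python3 p.py $(python3 -c "
from h import *;print(*app(0,.055,.166))") 16.5
```

```text
22.825 [0.5781 0.1801 0.1699] app [  0.5 108.1 169.9] [-7.21 11.16 10.34] 0.0025945414778028642 [ 0.14  0.32  1.52  0.03  1.3  -0.15]
turn [ 0.12 -1.58  0.  ] shift mm [-53.1  -0.5   3.9]
turn [   2.49    0.19 -179.98] shift mm [53.1  0.5  3.9]
```

The knob's friction on the finger resists sliding, so I'll follow the knob's arc instead: up and over.

Call:
send_rows --travel '[[-0.007,0,-0.005],[-0.009,0,-0.005],[-0.01,0,-0.004],[-0.01,0,-0.003]]' --dr '[[0,-1.5,0],[0,-0.3,0],[0,-0.3,0],[0,-0.3,0]]' --hand '[0,0,0,0]'

```text
time: 23.32
tool_pos: [0.5883, 0.1447, 0.1881]
tcp_rot: [1.873, 2.509, -0.008]
ft_force: [0.3, 0.9, -0.5]
finger_gap: 0.006
```

```bash
python3 p.py $(python3 -c "
from h import *;print(*app(0,.055,.18))") 16.5
python3 - <<'E'
from h import *
from workcell import get_image
d=get_image('side');cv2.imwrite('pics/side9.png',cv2.resize(d['image'][140:340,180:340],None,fx=3,fy=3))
d=get_image('top');cv2.imwrite('pics/top9.png',cv2.resize(d['image'][120:220,190:350],None,fx=5,fy=5))
E
```

```text
23.325 [0.5883 0.1447 0.1881] app [  0.3  71.3 188.1] [ 0.3   0.93 -0.52] 0.006477402022751763 [ 0.1   0.3   1.51 -0.01  1.33 -0.18]
turn [0.13 0.69 0.01] shift mm [-16.3  -0.3   8.1]
turn [  -1.08    0.2  -179.99] shift mm [16.3  0.3  8.1]
```

View pics/side9.png

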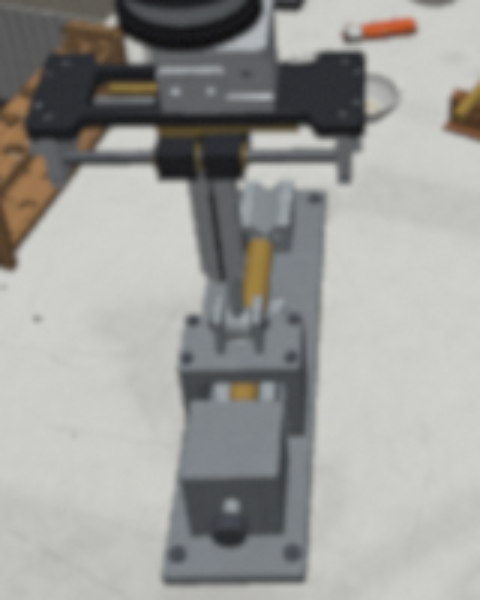

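View pics/top9.png

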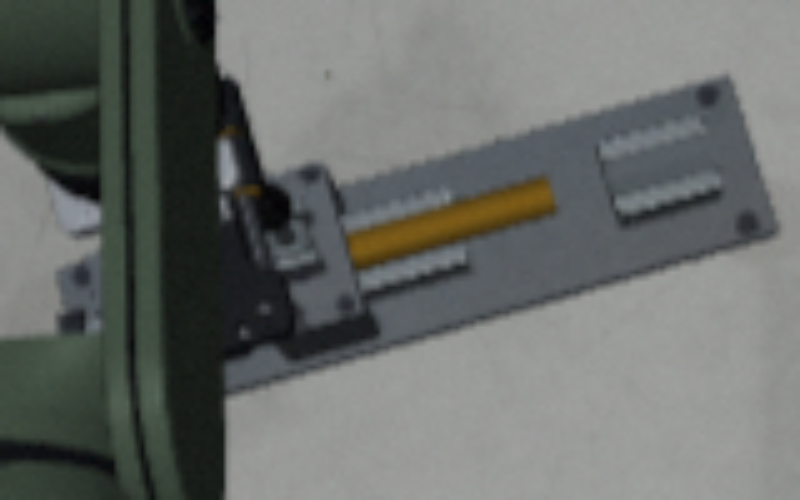

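The lever is almost upright now, with the knob at top crop (272,205). I'll keep going past the centre.

Call:
send_rows --travel '[[-0.008,0,0.001],[-0.009,0,0.001],[-0.009,0,0.001],[-0.004,0,0],[0,0,0]]' --dr '[[0,0.5,0],[0,0,0],[0,0,0],[0,0,0],[0,0,0]]' --hand '[0,0,0,0,0]'

```text
time: 24.05
tool_pos: [0.5983, 0.111, 0.1843]
tcp_rot: [1.881, 2.51, -0.002]
ft_force: [0.0, -0.1, 0.2]
finger_gap: 0.007
```

```bash
python3 p.py $(python3 -c "
from h import *;print(*app(0,.055,.18))") 16.5
python3 - <<'E'
from h import *
from workcell import get_image
d=get_image('top');cv2.imwrite('pics/top10.png',cv2.resize(d['image'][120:220,190:350],None,fx=5,fy=5))
E
```

```text
24.05 [0.5983 0.111  0.1843] app [  0.3  36.1 184.3] [ 0.02 -0.12  0.16] 0.007051817433828871 [ 0.04  0.31  1.5  -0.    1.32 -0.24]
turn [ 0.12  0.29 -0.19] shift mm [18.9 -0.3  4.3]
turn [  0.46  -0.18 179.81] shift mm [-18.9   0.3   4.3]
```

View pics/top10.png

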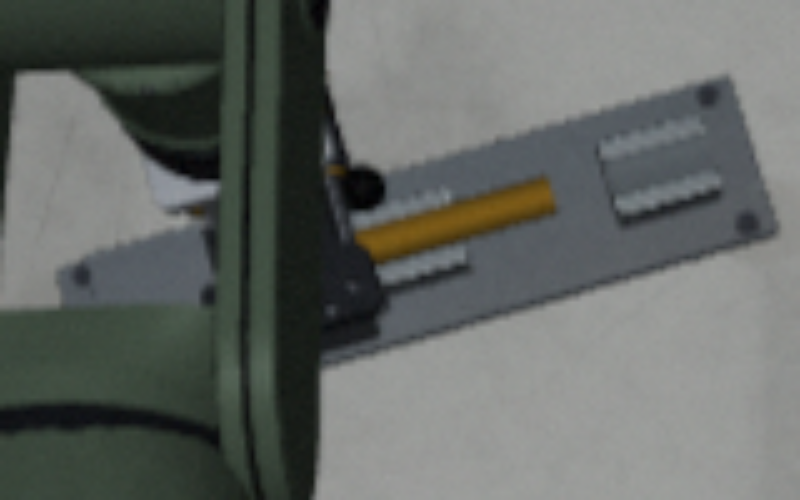

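The knob is now on the −y side, crop (362,187). I'll retreat upwards and check everything.

Call:
send_rows --travel '[[0.01,0,-0.01],[0.01,0,-0.03],[0,0,-0.04],[0.04,0,-0.03],[0.06,0,0],[0.06,0,0],[0.06,0,0],[0,0,0],[0,0,0]]' --dr '[[0,0,0],[0,0,0],[0,0,0],[0,0,0],[0,0,0],[0,0,0],[0,0,0],[0,0,0],[0,0,0]]' --hand '[0,0,0,0,0,0,0,0,0]'

```text
time: 25.22
tool_pos: [0.5256, 0.3565, 0.3053]
tcp_rot: [1.872, 2.514, 0.014]
ft_force: [0.2, -0.2, 0.2]
finger_gap: 0.007
```

```bash
python3 - <<'E'
from h import *
from workcell import bot,get_image,spot_point
s=bot.get_state();print(s['time'],s['tool_pos'],s['ft_force'])
for c in('top','side'):
    d=get_image(c);pickle.dump(d,open(c+'11.pkl','wb'))
    a=d['image'][120:220,190:350] if c=='top' else d['image'][140:340,180:340]
    cv2.imwrite(f'pics/{c}11.png',cv2.resize(a,None,fx=5,fy=5) if c=='top' else cv2.resize(a,None,fx=3,fy=3))
    W=cloud(d);h=cv2.cvtColor(d['image'],cv2.COLOR_BGR2HSV)
    m=(h[...,1]>120)&(h[...,0]>12)&(h[...,0]<32)&(W[...,2]>.035)&(W[...,2]<.075)
    A=np.array([toapp(p) for p in W[m]])*1000;A=A[abs(A[:,0])<25]
    if len(A):print(c,'y',A[:,1].min(),A[:,1].max(), np.percentile(A[:,2],95))
    print('knob exp',proj(d,app(0,.0067,.1575)),[(x['uv'],x['confidence']) for x in spot_point(c,'lever_knob')[:2]])
    for y in(-.081,-.085,-.077): print('tail proj top',y,proj(d,app(0,y,.056)))
E
```

```text
25.225 [0.52563787 0.35647024 0.30534221] [ 0.22788669 -0.22235023  0.1788747 ]
top y -80.39361354155614 92.4624803829693 57.23650982637475
knob exp [261.3558882  157.37605577] []
tail proj top -0.081 [299.77993931 157.39700162]
tail proj top -0.085 [301.30156321 156.95492552]
tail proj top -0.077 [298.25782685 157.83921965]
side y -68.10863823162435 74.35339380314554 55.33526907367365
knob exp [257.78336817 210.32904444] []
tail proj top -0.081 [265.27006548 218.21611324]
tail proj top -0.085 [265.40456703 217.03099731]
tail proj top -0.077 [265.13467034 219.40910277]
```

View pics/top11.png

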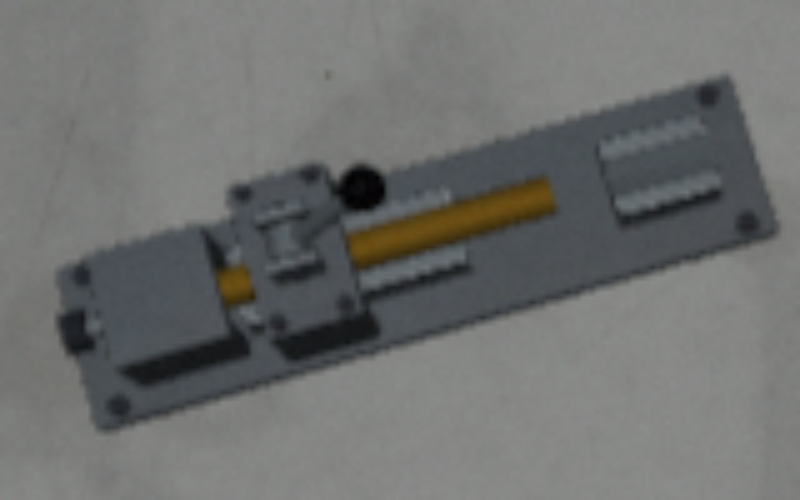

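View pics/side11.png

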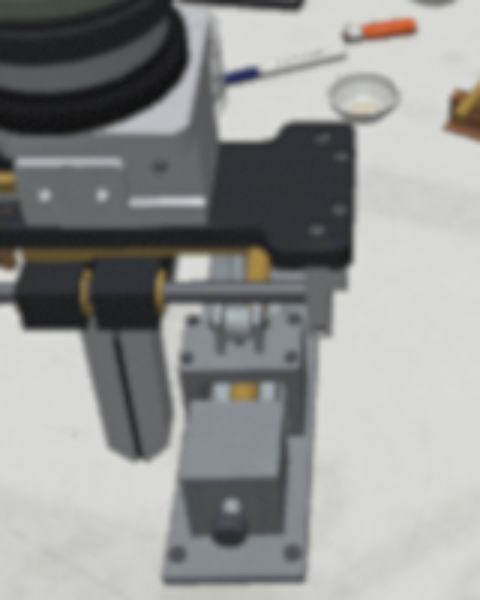

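```bash
python3 - <<'E'
import cv2,numpy as np
from h import *
d=pickle.load(open('top11.pkl','rb'))
a=cv2.imread('pics/top9.png');b=cv2.imread('pics/top11.png')
h=slice(150,240);w=slice(450,640)
print(cv2.phaseCorrelate(*[np.float64(cv2.cvtColor(x[h,w],cv2.COLOR_BGR2GRAY)) for x in(a,b)]))
for x in(a,b):
    m=cv2.cvtColor(x[h,w],cv2.COLOR_BGR2HSV)[...,1].astype(float); print(m[:,:].sum(), [(m[r]>110).sum() for r in (40,50)])
E
python3 - <<'E'
from h import *
from workcell import get_image
import cv2
d=get_image('side');cv2.imwrite('pics/full12.png',d['image'])
E
```

```text
((-0.06876528705200258, 0.055923946522675294), 0.8466685254069676)
1113965.0 [np.int64(50), np.int64(89)]
1131895.0 [np.int64(51), np.int64(89)]
```

View pics/full12.png

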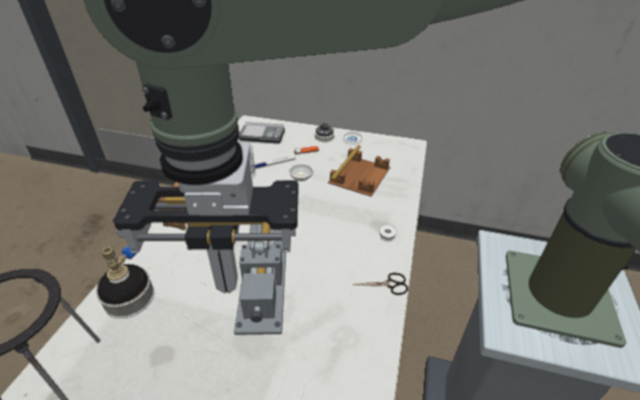

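The rod moved by less than about 0.05 mm in the image during the lever flip. The thin rod is still in the rest, and the gripper is clear of everything. Handing in.

```bash
python3 -c "
from workcell import bot
print(bot.finish_job())"
```

```text
the job is handed in; nothing more can be done
None
```

I loaded the thick rod into the groove, pushed it home on the stop and flipped the clamp lever to its closed side. I handed the job in at about 25 s; no verdict is reported.

**Rod loading:** I gripped the thick rod from the rest, laid it in both V-blocks in front of the bridge and let go. The thin rod was still in its notches in the last picture.

**Push home:** I pushed the tail with closed fingertips. The rod stopped firmly with its nose about 7 mm inside the mouth. It did not move at 13 N, well below the 33 N at which the stop yields. After backing off I touched the tail again and found it in the same place, then pressed once more to about 9–10 N.

**Lever:** My first two attempts stalled at about 10–15 N because the finger gripped the ball. Following the ball's arc then took it over centre.

**Last checks:**
- The knob sits within about 1 pixel of its expected closed position in the top view.
- The rod showed no measurable shift between the lever near upright and closed.
- The gripper was well clear of everything, with wrist force near zero.
- The contact pin and the stop slide cannot be seen. That the rod is home and the stop was not driven back rests on touch and the low push forces.
- The knob detector reported nothing in the final pictures, so I judged the knob position by eye.

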